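# Put the coffee corner in order

## Robot

A 6-joint arm with a two-finger parallel gripper is mounted at the origin on the work surface; the furniture and walls round the work are solid. World frame = base frame: x ahead of the robot, y to its left, z up, the work surface at z = 0. Lengths are in m, angles in rad, forces in N, time in s.
With the tool pointing down it reaches from about 0.225 to 0.725 m from the base axis. Payload 3.1 kg.
Tool frame: the origin (TCP) lies between the finger pads; the fingertips stand 19 mm ahead of it and the grasp point (between the pads) is the TCP; z points along the fingers, y is the line along which they close (so a half turn about z gives the same grasp; the last joint's range is limited). The gripper opens to 85 mm and grips with 20 to 120 N. Pads are 22 mm wide; open, the fingers measure 114 mm over their backs; the gripper's body (76 mm by 85 mm) begins 54 mm behind the grasp point. The pads swing forward as they close: fully open they stand 13 mm farther back than shut.
Start: joints at [-1.444, 0.048, 0.099, 1.622, 0, 1.443], TCP at [0.132, -0.508, 0.25] pointing down, gripper open.
Joint ranges: [-2.91, 2.91], [-0.99, 1.94], [-1.21, 1.42], [-2.12, 2.29], [-1.49, 1.47], [-3.14, 3.14]. Speed limits (rad/s): [2.79, 2.79, 3.14, 3.14, 3.14, 3.14].

## Interface

Orientations are given as a unit quaternion [x, y, z, w].
In Python, from plant import read_state, imaging, robot gives the robot as it stands.
- The arm moves only by the tool move_arm, never from a script. Its argument "motion" is a list that holds one entry, the list of rows, each a list of 7 numbers: the finger opening in mm, from 0 to 85.4, then the shift along the tool's x, y, z in mm, then the turn, a rotation vector about the tool's x, y, z in rad. A call has 1 to 5 rows; each row shifts and turns the commanded pose from where the row before left it, along the tool's axes as they then stand; what a row does not reach is not made up. A row lasts 1/10 s, in which the tool goes at most 50 mm and 8.59 degrees, less where a joint would pass 70% of its speed; a pose out of reach is approached as far as the arm can. A call with a gripper value outside its range is refused whole. The fingers move at their own pace and stop on an object; the grip force is fixed at half the most. Time passes only in rows, so rows that do not move let the fingers close. It gives the time, the measured TCP pose, the force, the opening and the grip force at its end, in the units of the state.
- read_state(): the state, without advancing time (a new reading comes with each control period).
- imaging.snapshot(name): name is "scene" or "side" or "wrist"; returns a dict with "pixels" (480x640x3 uint8, red, green, blue), "fx", "fy", "cx", "cy" (pixels), "position" and "attitude" of the camera in the world; the wrist camera has in their place "tool_from_camera" (4x4, takes a point from camera to tool coordinates, whose origin is the TCP and whose axes are the flange's). Camera axes: x right, y down, z forward; pixel columns grow to the right and rows downward; lengths in m; the calibration is good to about 2 mm. The wrist camera is an equidistant fisheye: a pixel r from the principal point sees the ray r / f radians off the axis. A picture is of the moment at which its call begins: read the wrist's pose just before it. There is no depth.
- robot.sign_off(): hands the job in; it is judged then, once.
Trained networks look in a picture, given as the dict that the camera call returned (one of the last four; its "shot" number tells which), for a name from the list of things; names that differ only in an ending like _2 or _b are one class to them, and where a whole thing is asked for, a point or a joint stands for the part that bears it (a point fixed in the world has none). Each returns a list of dicts, best first, with "conf" (0 to 1); they miss things now and then, are a little off and sometimes report something else, mostly with a low value. They report only what shows in the picture. A call takes as long as a camera call. They do not tell look-alikes from the thing itself.
- imaging.boxes_of(picture, target): "at" ([row, column] in pixels, amid what is visible of it).
- imaging.landmark_of(picture, target): "at" ([row, column] in pixels: a listed point, or the origin of a listed thing).
The state is a dict: "time_s": time; "joints": joint angles; "dq": joint speeds; "tau": joint torques, N m; "tcp_pos": TCP position; "tool_rot": TCP orientation; "contact_force": force on the tool from outside, world axes, zero at the start; "ft_torque": the same for the moment, N m; "finger_gap": opening from 0.0 (shut) to 1.0 (fully open); "finger_force": force on a finger pad.
Only numpy, scipy, OpenCV 4.12 (cv2) and the standard library are available. Lean on these libraries where they do the work, as an engineer would, in place of code of your own. Each camera call takes 0.05 s, during which the arm holds its last target. There are 200 camera calls.

## Task

Sort the four loose coffee things in front of the robot into their holders. Both coffee capsules go down the clear tube, upright as they stand now, the tall one first so that it lies at the bottom with the short one on top of it; the red-lidded spice jar stands in the square wooden holder and the slim dropper bottle in the round one, both set down upright rather than dropped. Leave the tin and the round flat pot where they are.

Things in the scene. Friction and masses are not known exactly. Their poses are not given: they have to be found in the camera images.
- tall_capsule: Loose sealed coffee capsule, plain aluminium with two dark rings round it: upright cylinder 37 mm in diameter, 40 mm tall, lower 8 mm narrowing to a 27 mm foot, flat white top with a dark ring 23 mm wide on it. 30 g. Origin at the centre of its underside, z up along its axis.
- short_capsule: Loose sealed coffee capsule, plain aluminium without rings: upright cylinder 37 mm in diameter, 26 mm tall, lower 8 mm narrowing to a 27 mm foot, plain flat white top. 22 g. Origin at the centre of its underside, z up along its axis.
- jar: Loose round spice jar with a red lid, standing in front of the robot (a like one far off to the left is clutter), 45 mm in diameter, 106 mm tall including the lid (lid 45 mm wide, from 85 to 106 mm up); glass body 42 mm wide. About 0.11 kg. Origin at the centre of its underside, z up.
- dropper: Loose slim brown bottle with a black dropper, standing in front of the robot (a like one far off to the left is clutter), 102 mm tall: round body 33 mm in diameter up to about 60 mm, shoulder and collar (24 mm wide) to 77 mm, then a rubber bulb 12 mm wide. About 0.07 kg. Origin at the centre of its underside, z up.
- capsule_tube: Fixed upright clear tube for capsules on a black foot disc (80 mm diameter, 5 mm thick). Inner floor 6 mm up; straight bore 43 mm in diameter to 74 mm up, then a funnel opening to 64 mm inner, 70 mm outer diameter at its dark rim, 95 mm up. A capsule let go in the funnel slides down by itself. Origin at the centre of the underside, z up.
- square_holder: Fixed open square wooden holder for the spice jar, 76 x 76 mm outside, 66 x 66 mm inside, 32 mm high, walls and floor 5 mm thick. Origin at the centre of its underside, z up, x and y along its sides.
- round_holder: Fixed open round wooden holder for the dropper bottle, 60 mm outside diameter, 52 mm inside, 32 mm high, wall 4 mm, floor 5 mm thick. Origin at the centre of its underside, z up.
- tin: Bystander: loose round food tin, 86 mm in diameter, 40 mm tall. Origin at the centre of its underside.
- pot: Bystander: loose flat round pot with a lid, 67 mm in diameter, 24 mm tall. Origin at the centre of its underside.
There are look-alikes about, which are no part of the job. Leave any purple look-alike of the short_capsule alone. What is shaped like the dropper but turquoise is not meant.

How it is judged:
At the end, for the whole second after the job is handed in: Upright and at rest: tall capsule on the tube floor (origin 2-12 mm up) and short on top of it (41-53 mm), within 7 mm of its axis and 0.25 rad; jar on the square holder's floor (1-10 mm up, 16.5 mm off centre), dropper on the round one's (1-10 mm, 12.5 mm), both within 0.12 rad (horizontal distance between each of tall_capsule, short_capsule and capsule_tube below 0.007 m and z of tall_capsule in the frame of capsule_tube between 0.002 and 0.012 m and angle between each of tall_capsule, short_capsule's own z axis and vertical below 0.25 rad and z of short_capsule in the frame of capsule_tube between 0.041 and 0.053 m and horizontal distance between jar and square_holder below 0.0165 m and z of jar in the frame of square_holder between 0.001 and 0.01 m and angle between each of jar, dropper's own z axis and vertical below 0.12 rad and horizontal distance between dropper and round_holder below 0.0125 m and z of dropper in the frame of round_holder between 0.001 and 0.01 m and linear speed of each of tall_capsule, short_capsule, jar, dropper below 0.02 m/s and angular speed of each of tall_capsule, short_capsule, jar, dropper below 0.2 rad/s); the robot touches nothing.
It fails at once if the tin was moved more than 15 mm (distance of tin from where it was at the start of the episode above 0.015 m).
It fails at once if the flat pot was moved more than 15 mm (distance of pot from where it was at the start of the episode above 0.015 m).
It fails at once if the jar was dropped (over 0.6 m/s while not held) (linear speed of jar above 0.6 m/s and contact force between jar and the fingers below 0.05 N).
It fails at once if the dropper bottle was dropped (over 0.6 m/s while not held) (linear speed of dropper above 0.6 m/s and contact force between dropper and the fingers below 0.05 N).
It also fails if it takes over 99 s, if anything falls off the work surface, if the arm or the gripper's body presses on something with over 40 N, if the wrist force passes 120 N, or if a joint passes its speed limit or range.

## Working session

There is one attempt and no reset: what is moved stays moved. The work goes in short steps, Python scripts to look and compute and a tool call to move; the robot and the scene stay as the last step left them, time stands still between calls to the robot, and variables do not carry over. Pictures are saved under pics/ and viewed, at most 14 in all, crops included, and the job is handed in when it is done.

Besides the shell and the picture viewer there is one more tool, called after ">>>" by a JSON object that holds its "op" and its "data", one argument or row to a line. move_arm: Moves the arm, as the interface text tells. Its arguments: {"type":"object","properties":{"motion":{"type":"array","items":{"type":"array","items":{"type":"array","items":{"type":"number"}}}}},"required":["motion"]}

```bash
mkdir -p pics; ls; python3 - <<'E'
from plant import read_state, imaging, robot
import cv2
s=read_state();print(s)
names="tall_capsule short_capsule jar dropper capsule_tube square_holder round_holder tin pot".split()
for n in("scene","side"):
    p=imaging.snapshot(n);cv2.imwrite(f"pics/{n}0.png",p["pixels"][:,:,::-1])
    print(n,p["fx"],p["cx"],p["cy"],p["position"],p["attitude"])
    for t in names:
        print(t,[( [round(v) for v in d["at"]],round(d["conf"],2)) for d in imaging.landmark_of(p,t)][:4])
E
```

```text
pics
{'time_s': 0.0, 'joints': array([-1.44383429e+00,  4.87762145e-02,  9.75818362e-02,  1.62199833e+00,
       -1.91186385e-05,  1.44300356e+00]), 'dq': array([ 0.00029248,  0.0011812 , -0.00045092, -0.00126796, -0.00088851,
       -0.00040775]), 'tau': array([-4.30296977e-04, -3.38779020e+01,  3.20016038e+01,  2.01462657e-02,
       -1.42048825e-04, -3.89509758e-08]), 'tcp_pos': array([ 0.1322174 , -0.50748893,  0.24909584]), 'tool_rot': array([ 9.91897748e-01,  1.27033153e-01, -9.06162062e-06, -1.19819557e-03]), 'contact_force': array([ 0.25938385,  0.0801947 , -0.45324349]), 'ft_torque': array([ 0.01221586, -0.02115344, -0.0234841 ]), 'finger_force': 0.0, 'finger_gap': 1.0004871996553273}
scene 482.568363692296 318.0072512663404 245.21258480242358 [-0.18736096  0.75593798  0.62531532] [-0.32018103  0.79738124 -0.47353206  0.19348036]
tall_capsule [([239, 416], 0.79), ([331, 277], 0.19)]
short_capsule [([253, 372], 0.69), ([267, 395], 0.62), ([266, 342], 0.5)]
jar [([330, 278], 0.89)]
dropper [([276, 277], 0.94), ([285, 302], 0.89), ([292, 335], 0.84)]
capsule_tube [([253, 294], 0.96)]
square_holder [([297, 214], 0.97)]
round_holder [([222, 375], 0.84)]
tin [([350, 199], 0.56)]
pot [([217, 417], 0.79)]
side 517.8779939423249 322.65759609581306 241.04876255077747 [ 0.03589549 -0.87196454  0.61888365] [ 0.8329484  -0.23115505  0.12549344 -0.48684258]
tall_capsule [([346, 346], 0.64), ([244, 359], 0.24)]
short_capsule [([293, 323], 0.87), ([272, 310], 0.83), ([302, 288], 0.58)]
jar []
dropper [([231, 311], 0.96), ([244, 286], 0.92), ([256, 270], 0.75)]
capsule_tube [([250, 360], 0.86)]
square_holder [([208, 296], 0.61), ([340, 346], 0.61)]
round_holder [([317, 426], 0.61)]
tin [([198, 236], 0.61)]
pot [([364, 436], 0.77)]
```

View pics/scene0.png

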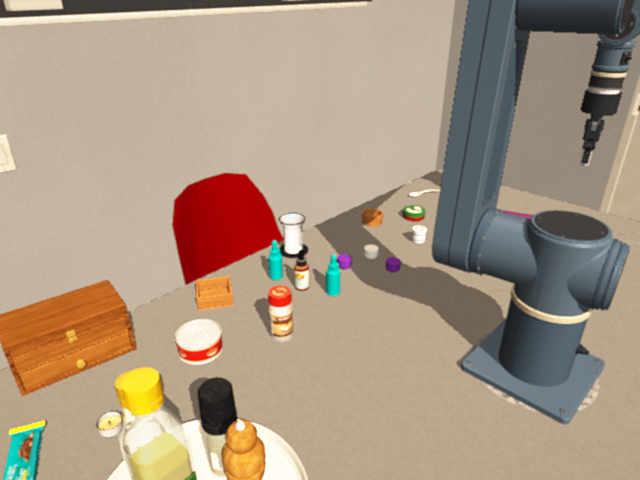

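View pics/side0.png

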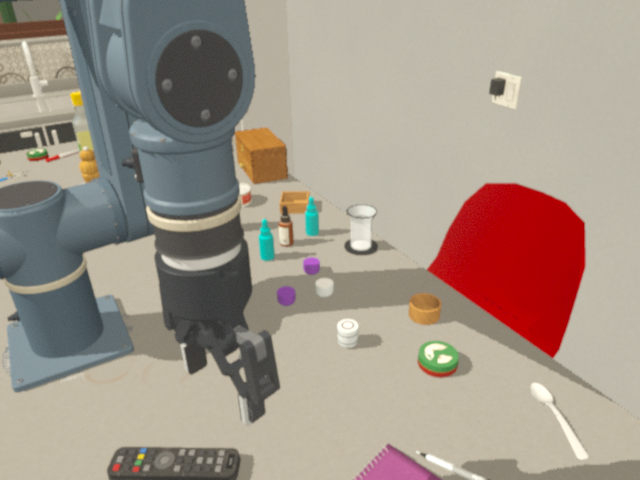

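```bash
cat > h.py <<'E'
import numpy as np, cv2
from scipy.spatial.transform import Rotation as R
from plant import read_state, imaging, robot
names="tall_capsule short_capsule jar dropper capsule_tube square_holder round_holder tin pot".split()
def ground(p,rc,z=0.):
    """pixel (row,col) -> world point at height z (scene/side cameras)"""
    d=R.from_quat(p["attitude"]).apply([(rc[1]-p["cx"])/p["fx"],(rc[0]-p["cy"])/p["fy"],1])
    o=np.array(p["position"]);return o+d*(z-o[2])/d[2]
def proj(p,X):
    c=R.from_quat(p["attitude"]).inv().apply(np.array(X)-p["position"])
    return [p["cy"]+p["fy"]*c[1]/c[2],p["cx"]+p["fx"]*c[0]/c[2]]
def wground(p,s,rc,z=0.):
    """wrist pixel -> world point at height z, s = state"""
    T=np.array(p["tool_from_camera"]);u=np.array([(rc[1]-p["cx"])/p["fx"],(rc[0]-p["cy"])/p["fy"]])
    r=np.linalg.norm(u);c=np.r_[u/r*np.sin(r),np.cos(r)] if r>1e-9 else np.array([0,0,1.])
    Q=R.from_quat(s["tool_rot"]);o=Q.apply(T[:3,3])+s["tcp_pos"];d=Q.apply(T[:3,:3]@c)
    return o+d*(z-o[2])/d[2]
def wproj(p,s,X):
    T=np.array(p["tool_from_camera"]);t=R.from_quat(s["tool_rot"]).inv().apply(np.array(X)-s["tcp_pos"])
    c=T[:3,:3].T@(t-T[:3,3]);a=np.arctan2(np.hypot(c[0],c[1]),c[2]);u=c[:2]/np.hypot(c[0],c[1])*a
    return [p["cy"]+p["fy"]*u[1],p["cx"]+p["fx"]*u[0]]
E
python3 - <<'E'
from h import *
np.set_printoptions(precision=3,suppress=True)
for n in("scene","side"):
    p=imaging.snapshot(n)
    for t in names:
        print(n,t,[(np.round(d["at"]),ground(p,d["at"])[:2],round(d["conf"],2)) for d in imaging.landmark_of(p,t)][:4])
s=read_state();p=imaging.snapshot("wrist");cv2.imwrite("pics/wrist0.png",p["pixels"][:,:,::-1]);print(p["fx"],p["tool_from_camera"])
for t in names:
    print("w",t,[(np.round(d["at"]),wground(p,s,d["at"])[:2],round(d["conf"],2)) for d in imaging.landmark_of(p,t)][:4])
E
```

```text
scene tall_capsule [(array([240., 418.]), array([ 0.437, -0.285]), 0.62)]
scene short_capsule [(array([267., 395.]), array([ 0.394, -0.121]), 0.78), (array([266., 343.]), array([ 0.494, -0.039]), 0.73), (array([256., 373.]), array([ 0.47 , -0.128]), 0.66), (array([289., 302.]), array([0.493, 0.107]), 0.56)]
scene jar [(array([330., 280.]), array([0.419, 0.246]), 0.95)]
scene dropper [(array([279., 274.]), array([0.573, 0.124]), 0.9), (array([287., 302.]), array([0.501, 0.101]), 0.89), (array([292., 332.]), array([0.434, 0.068]), 0.84)]
scene capsule_tube [(array([252., 291.]), array([0.641, 0.006]), 0.73), (array([257., 371.]), array([ 0.471, -0.119]), 0.64)]
scene square_holder [(array([298., 216.]), array([0.61 , 0.268]), 0.85)]
scene round_holder [(array([223., 374.]), array([ 0.59 , -0.287]), 0.8)]
scene tin [(array([351., 199.]), array([0.485, 0.397]), 0.61)]
scene pot [(array([218., 417.]), array([ 0.516, -0.4  ]), 0.74)]
side tall_capsule [(array([344., 348.]), array([ 0.429, -0.275]), 0.98)]
side short_capsule [(array([293., 323.]), array([ 0.47 , -0.117]), 0.66), (array([300
[... 352 characters left out ...]
rray([246., 360.]), array([0.641, 0.003]), 0.83)]
side square_holder [(array([209., 294.]), array([0.602, 0.265]), 0.87)]
side round_holder [(array([314., 425.]), array([ 0.601, -0.28 ]), 0.66)]
side tin [(array([201., 236.]), array([0.489, 0.398]), 0.55)]
side pot [(array([363., 436.]), array([ 0.529, -0.393]), 0.87), (array([244., 284.]), array([0.493, 0.105]), 0.45), (array([204., 297.]), array([0.623, 0.286]), 0.23)]
371.64829954431775 [[-0.    -0.957 -0.292  0.075]
 [ 1.    -0.     0.     0.   ]
 [-0.    -0.292  0.957 -0.123]
 [ 0.     0.     0.     1.   ]]
w tall_capsule []
w short_capsule []
w jar []
w dropper []
w capsule_tube []
w square_holder []
w round_holder []
w tin []
w pot []
```

Candidates, with scene pixels:
- **Short capsule:** white (256,373), purple (266,343) and purple (267,395). Only the white one fits.
- **Dropper:** brown (287,302), turquoise (279,274) and turquoise (292,332). Only the brown one fits.
- **Tall capsule:** (240,418), with the rings.
- **Jar:** (330,280).

I'll confirm these in an enlarged crop.

```bash
python3 - <<'E'
from h import *
a=cv2.imread("pics/scene0.png")[200:350,255:445];b=cv2.imread("pics/side0.png")[190:380,230:470]
a=cv2.resize(a,(475,375),interpolation=3);b=cv2.resize(b,(300,375)) if 0 else cv2.resize(b,None,fx=375/190,fy=375/190)
a=cv2.resize(a,(320,253));cv2.imwrite("pics/crop1.png",np.vstack([cv2.copyMakeBorder(a,0,0,0,b.shape[1]-320,0),b])[:600])
s=read_state();Q=R.from_quat(s["tool_rot"]);p=imaging.snapshot("side")
for g in(-.05,.05):
  for z in(.006,.019,.032): print(g,z,np.round(proj(p,s["tcp_pos"]+Q.apply([0,g,z]))))
E
```

```text
-0.05 0.006 [368. 195.]
-0.05 0.019 [378. 197.]
-0.05 0.032 [387. 199.]
0.05 0.006 [422. 256.]
0.05 0.019 [432. 258.]
0.05 0.032 [442. 259.]
```

View pics/crop1.png

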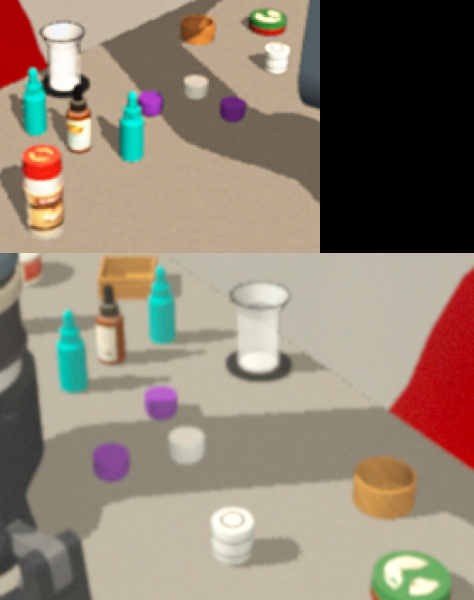

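>>> {"op": "move_arm", "data": {
  "motion": [
    [[85, 0, 0, 0, 0, 0, 0.128], [85, 0, 0, 0, 0, 0, 0.127], [85, 38, -28, 0, 0, 0, 0], [85, 38, -28, 0, 0, 0, 0], [85, 38, -28, 0, 0, 0, 0]]
  ]
}}

```text
time_s: 3.05
tcp_pos: [0.2471, -0.4233, 0.2503]
tool_rot: [1.0, -0.001, 0.0, 0.0]
contact_force: [0.4, -0.6, -0.6]
finger_gap: 0.995
finger_force: 0.0
```

>>> {"op": "move_arm", "data": {
  "motion": [
    [[85, 38, -28, 0, 0, 0, 0], [85, 38, -28, 0, 0, 0, 0], [85, 38, -28, 20, 0, 0, 0], [85, 38, -28, 20, 0, 0, 0], [85, 0, 0, 20, 0, 0, 0]]
  ]
}}

```text
time_s: 3.55
tcp_pos: [0.4004, -0.31, 0.191]
tool_rot: [1.0, 0.004, 0.001, -0.0]
contact_force: [-0.9, -0.7, -0.6]
finger_gap: 0.993
finger_force: 0.0
```

The crop confirms the brown dropper between the two turquoise ones, the plain white short capsule between the purple ones, and the ringed tall capsule. Next I measure with the wrist camera.

```bash
cat > look.py <<'E'
import sys
from h import *
np.set_printoptions(precision=4,suppress=True)
out=sys.argv[1];s=read_state();p=imaging.snapshot("wrist");cv2.imwrite(f"pics/{out}.png",p["pixels"][:,:,::-1])
print("t",s["time_s"],"tcp",s["tcp_pos"])
for t in sys.argv[2:]:
    for d in imaging.landmark_of(p,t)[:3]:
        print(t,np.round(d["at"]),wground(p,s,d["at"],.005 if "holder" in t else 0)[:2],round(d["conf"],2))
E
python3 look.py w1 tall_capsule short_capsule round_holder pot
```

```text
t 3.55 tcp [ 0.4004 -0.31    0.191 ]
tall_capsule [184. 273.] [ 0.4303 -0.2711] 0.63
short_capsule [225. 107.] [ 0.3946 -0.1027] 0.76
short_capsule [134.  43.] [ 0.4921 -0.0287] 0.64
short_capsule [142. 116.] [ 0.4745 -0.1223] 0.6
pot [ 75. 421.] [ 0.5273 -0.3962] 0.89
```

View pics/w1.png

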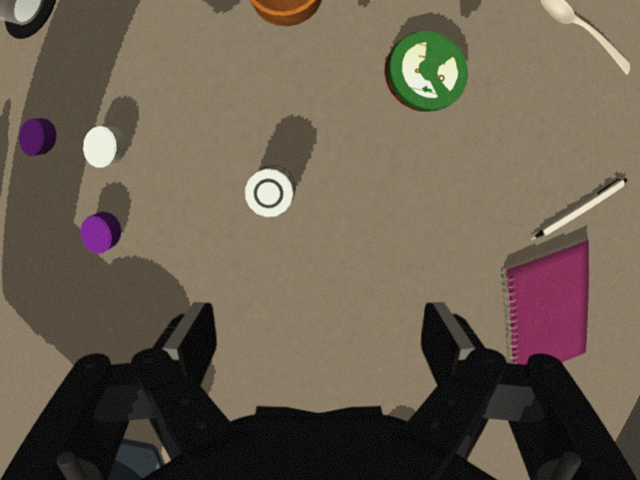

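The wrist picture shows the ringed tall capsule top at about (193,269), the white short one at (146,100), and the purple ones at (137,37) and (232,100). I'll take the tops at their known heights.

```bash
cat > top.py <<'E'
# centroid of the white top near a pixel -> world at height z:  top.py row col z [shot]
import sys
from h import *
np.set_printoptions(precision=4,suppress=True)
def white_top(p,s,rc,z,r=30):
    r0,c0=max(int(rc[0])-r,0),max(int(rc[1])-r,0)
    im=p["pixels"][r0:r0+2*r,c0:c0+2*r]
    m=((im.min(2)>185)).astype(np.uint8);m=cv2.morphologyEx(m,cv2.MORPH_CLOSE,np.ones((3,3)))
    n,_,st,ce=cv2.connectedComponentsWithStats(m);i=1+np.argmax(st[1:,4])
    cs,_=cv2.findContours(m,0,2);c=max(cs,key=cv2.contourArea);e=cv2.fitEllipse(cv2.convexHull(c))
    at=[e[0][1]+r0,e[0][0]+c0];return np.array(at),np.array(e[1]),wground(p,s,at,z)
if __name__=="__main__":
    s=read_state();p=imaging.snapshot("wrist");print("tcp",s["tcp_pos"],s["tool_rot"])
    a=list(map(float,sys.argv[1:]))
    for i in range(0,len(a),3): print(*white_top(p,s,a[i:i+2],a[i+2]))
E
python3 top.py 193 269 .04 146 100 .026
```

```text
tcp [ 0.3962 -0.3142  0.1922] [ 1.     -0.0006  0.0002  0.0004]
[186.9866 262.1228] [46.4345 47.468 ] [ 0.4295 -0.2722  0.04  ]
[143.7616  94.9805] [31.5972 40.2628] [ 0.4717 -0.1195  0.026 ]
```

>>> {"op": "move_arm", "data": {
  "motion": [
    [[85, 17, -21, 30, 0, 0, 0], [85, 16, -21, 36, 0, 0, 0], [85, 0, 0, 30, 0, 0, 0], [85, 0, 0, 30, 0, 0, 0], [85, 0, 0, 29, 0, 0, 0]]
  ]
}}

```text
time_s: 4.35
tcp_pos: [0.4299, -0.2731, 0.0368]
tool_rot: [1.0, -0.001, 0.001, 0.001]
contact_force: [1.1, -0.0, -0.7]
finger_gap: 0.994
finger_force: 0.0
```

>>> {"op": "move_arm", "data": {
  "motion": [
    [[85, 0, 0, 0, 0, 0, 0], [20, 0, 0, 0, 0, 0, 0], [20, 0, 0, 0, 0, 0, 0], [20, 0, 0, 0, 0, 0, 0], [20, 0, 0, 0, 0, 0, 0]]
  ]
}}

```text
time_s: 4.85
tcp_pos: [0.4311, -0.2731, 0.0391]
tool_rot: [1.0, -0.0, 0.002, 0.002]
contact_force: [0.5, -0.7, 3.6]
finger_gap: 0.408
finger_force: 60.0
```

>>> {"op": "move_arm", "data": {
  "motion": [
    [[20, 0, 0, 0, 0, 0, 0], [20, 0, 0, 0, 0, 0, 0], [20, 0, 0, 0, 0, 0, 0], [20, 0, 0, 0, 0, 0, 0], [20, 0, 0, 0, 0, 0, 0]]
  ]
}}

```text
time_s: 5.35
tcp_pos: [0.4312, -0.2731, 0.0391]
tool_rot: [1.0, -0.0, 0.002, 0.002]
contact_force: [-0.9, -1.3, 5.8]
finger_gap: 0.41
finger_force: 60.2
```

>>> {"op": "move_arm", "data": {
  "motion": [
    [[20, 0, 0, -50, 0, 0, 0], [20, 0, 0, -50, 0, 0, 0], [20, 0, 0, -50, 0, 0, 0], [20, 24, -35, 0, 0, 0, 0], [20, 24, -35, 0, 0, 0, 0]]
  ]
}}

```text
time_s: 5.85
tcp_pos: [0.4794, -0.2026, 0.1901]
tool_rot: [1.0, -0.002, 0.003, 0.002]
contact_force: [0.3, 0.4, -1.5]
finger_gap: 0.408
finger_force: 60.0
```

>>> {"op": "move_arm", "data": {
  "motion": [
    [[20, 24, -35, 0, 0, 0, 0], [20, 24, -35, 0, 0, 0, 0], [20, 24, -35, 0, 0, 0, 0], [20, 0, 0, 0, 0, 0, 0], [20, 0, 0, 0, 0, 0, 0]]
  ]
}}

```text
time_s: 6.35
tcp_pos: [0.5498, -0.0956, 0.1864]
tool_rot: [1.0, 0.001, -0.0, 0.0]
contact_force: [1.0, -0.1, -0.3]
finger_gap: 0.407
finger_force: 60.0
```

```bash
python3 look.py w2 capsule_tube tall_capsule short_capsule round_holder
```

```text
t 6.35 tcp [ 0.5498 -0.0956  0.1864]
capsule_tube [117. 204.] [0.6392 0.0009] 0.94
tall_capsule [292. 318.] [ 0.4804 -0.0959] 0.81
short_capsule [367. 325.] [ 0.3963 -0.103 ] 0.85
short_capsule [268. 117.] [0.5017 0.1038] 0.63
short_capsule [281. 251.] [ 0.4914 -0.0341] 0.61
round_holder [169. 522.] [ 0.6004 -0.2806] 0.77
```

View pics/w2.png

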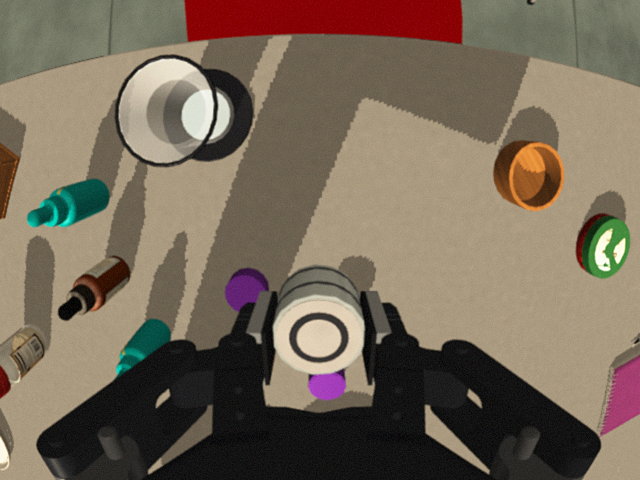

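The held capsule is upright in the fingers, with its top at about (335,319). The tube rim circle is centred at about (111,167), the round holder rim at (174,529), and the brown dropper is between two turquoise ones at left.

```bash
python3 - <<'E'
from h import *
s=read_state();p=imaging.snapshot("wrist");np.set_printoptions(precision=4,suppress=True);print(s["tcp_pos"])
def circ(c,r,z): return [wproj(p,s,[c[0]+r*np.cos(t),c[1]+r*np.sin(t),z]) for t in np.linspace(0,6.28,40)]
print(wground(p,s,[111,167],.095),wground(p,s,[174,529],.032))
print("cap",wground(p,s,[338,319],.187))
# check: rim circle extents for a guess
for c in ([.639,.001],[.641,.004],wground(p,s,[111,167],.095)[:2]):
    q=np.array(circ(c,.035,.095));f=np.array(circ(c,.04,.005));print(c,q.min(0),q.max(0),"foot",f.min(0),f.max(0))
E
```

```text
[ 0.549  -0.0977  0.1865]
[ 0.6398 -0.0074  0.095 ] [ 0.5971 -0.2744  0.032 ]
cap [ 0.5471 -0.098   0.187 ]
[0.639, 0.001] [ 57.4906 107.2786] [170.1136 208.5566] foot [ 70.2491 156.4763] [163.8905 245.8343]
[0.641, 0.004] [ 55.028  103.4045] [167.2046 203.6558] foot [ 68.282  153.3344] [161.7257 242.214 ]
[ 0.6398 -0.0074] [ 54.5121 117.9969] [168.1016 222.1922] foot [ 68.4734 165.102 ] [162.5275 255.8624]
```

>>> {"op": "move_arm", "data": {
  "motion": [
    [[20, 30, -31, 0, 0, 0, 0], [20, 31, -31, 0, 0, 0, 0], [20, 30, -31, 0, 0, 0, 0], [20, 0, 0, 0, 0, 0, 0], [20, 0, 0, 0, 0, 0, 0]]
  ]
}}

```text
time_s: 7.15
tcp_pos: [0.6404, -0.0036, 0.1855]
tool_rot: [1.0, 0.0, -0.001, 0.0]
contact_force: [0.2, -0.5, 0.1]
finger_gap: 0.409
finger_force: 60.1
```

```bash
python3 look.py w3 capsule_tube
```

```text
t 7.15 tcp [ 0.6404 -0.0036  0.1855]
capsule_tube [218. 316.] [ 0.6415 -0.0019] 0.7
```

View pics/w3.png

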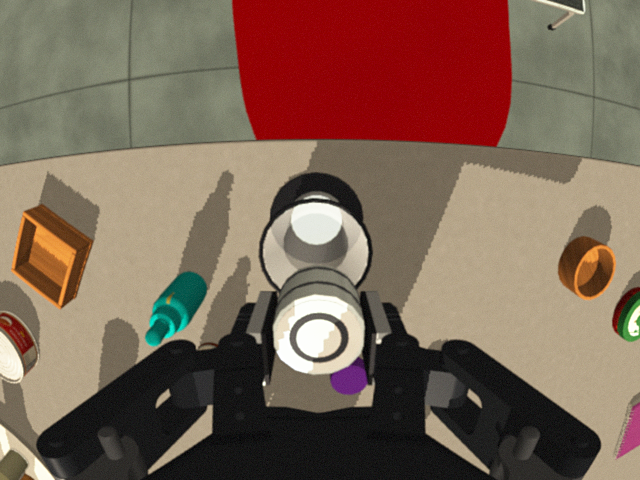

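The rim spans columns 259 to 371 with its top at row ~197, and the capsule is just below it in the picture. The square holder is at left, its rim corners at about (205,38), (237,93), (307,66) and (267,12).

```bash
python3 - <<'E'
from h import *
from scipy.optimize import least_squares
np.set_printoptions(precision=4,suppress=True)
s=read_state();p=imaging.snapshot("wrist");print(s["tcp_pos"])
def ext(c):
    q=np.array([wproj(p,s,[c[0]+.035*np.cos(t),c[1]+.035*np.sin(t),.095]) for t in np.linspace(0,6.28,60)]);return np.array([q[:,0].min(),q[:,1].min(),q[:,1].max()])
f=least_squares(lambda c:ext(c)-[197,259,371],[.64,0],diff_step=1e-3);print(f.x,f.fun,ext(f.x))
for r in([205,38],[237,93],[307,66],[267,12]): print(wground(p,s,r,.032))
cs=[wground(p,s,r,.032) for r in([205,38],[237,93],[307,66],[267,12])];print("sq",np.mean(cs,0))
print("round",wground(p,s,[267,587],.032))
E
```

```text
[ 0.64   -0.0047  0.1865]
[ 0.6409 -0.0028] [ 0.0759 -0.8427  0.8385] [197.0759 258.1573 371.8385]
[0.6657 0.2592 0.032 ]
[0.6338 0.1957 0.032 ]
[0.5607 0.2493 0.032 ]
[0.6016 0.3188 0.032 ]
sq [0.6154 0.2558 0.032 ]
round [ 0.6025 -0.269   0.032 ]
```

>>> {"op": "move_arm", "data": {
  "motion": [
    [[20, 2, -2.5, 30, 0, 0, 0], [20, 0, 0, 25, 0, 0, 0], [20, 0, 0, 14, 0, 0, 0], [20, 0, 0, 0, 0, 0, 0], [20, 0, 0, 0, 0, 0, 0]]
  ]
}}

```text
time_s: 7.8
tcp_pos: [0.6424, -0.0017, 0.1181]
tool_rot: [1.0, -0.001, 0.0, 0.0]
contact_force: [-0.4, 0.0, 0.5]
finger_gap: 0.409
finger_force: 60.1
```

>>> {"op": "move_arm", "data": {
  "motion": [
    [[50, 0, 0, 0, 0, 0, 0], [50, 0, 0, 0, 0, 0, 0], [70, 0, 0, 0, 0, 0, 0], [70, 0, 0, -20, 0, 0, 0], [70, 0, 0, -50, 0, 0, 0]]
  ]
}}

```text
time_s: 8.3
tcp_pos: [0.6389, -0.0006, 0.1814]
tool_rot: [1.0, -0.0, -0.006, -0.001]
contact_force: [1.2, 0.2, 0.5]
finger_gap: 0.817
finger_force: 0.0
```

```bash
python3 look.py w4 capsule_tube tall_capsule
```

```text
t 8.3 tcp [ 0.6389 -0.0006  0.1814]
capsule_tube [215. 320.] [ 0.6409 -0.0019] 0.94
tall_capsule [216. 319.] [ 0.6404 -0.0008] 0.83
```

View pics/w4.png

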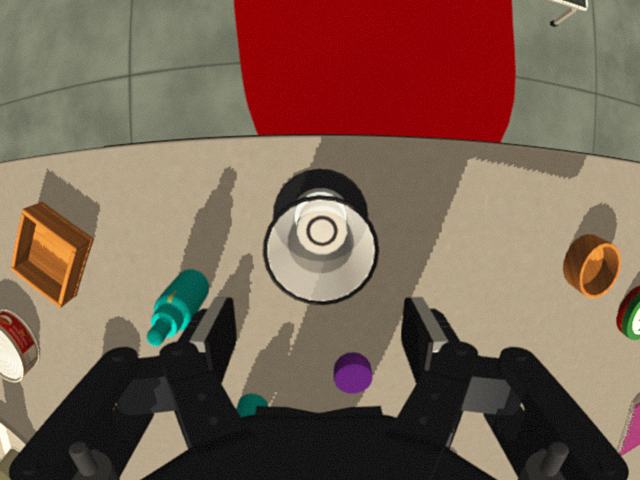

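The tall capsule is upright at the bottom of the tube, its ring at (231,322). Next is the short white capsule.

>>> {"op": "move_arm", "data": {
  "motion": [
    [[85, -40, 24, 0, 0, 0, 0], [85, -40, 24, 0, 0, 0, 0], [85, -40, 24, 0, 0, 0, 0], [85, -40, 24, 0, 0, 0, 0], [85, -40, 24, 0, 0, 0, 0]]
  ]
}}

```text
time_s: 8.95
tcp_pos: [0.4408, -0.1215, 0.1867]
tool_rot: [1.0, 0.0, -0.0, 0.0]
contact_force: [-0.2, -1.0, 0.7]
finger_gap: 0.995
finger_force: 0.0
```

>>> {"op": "move_arm", "data": {
  "motion": [
    [[85, 0, 0, 30, 0, 0, 0], [85, 0, 0, 0, 0, 0, 0], [85, 0, 0, 0, 0, 0, 0]]
  ]
}}

```text
time_s: 9.25
tcp_pos: [0.442, -0.1206, 0.1567]
tool_rot: [1.0, -0.0, -0.001, -0.0]
contact_force: [0.3, 0.1, 0.2]
finger_gap: 0.994
finger_force: 0.0
```

```bash
python3 look.py w5 short_capsule; python3 - <<'E'
from h import *
from top import white_top
s=read_state();p=imaging.snapshot("wrist");print(s["tcp_pos"])
print(*white_top(p,s,wproj(p,s,[.4717,-.1195,.026]),.026))
E
```

```text
t 9.25 tcp [ 0.442  -0.1206  0.1567]
short_capsule [169. 206.] [ 0.4893 -0.0332] 0.9
short_capsule [189. 319.] [ 0.472 -0.121] 0.61
short_capsule [285. 296.] [ 0.3928 -0.1022] 0.56
[ 0.4435 -0.1208  0.1582]
[197.6048 314.9239] [51.1384 51.7078] [ 0.4719 -0.1186  0.026 ]
```

View pics/w5.png

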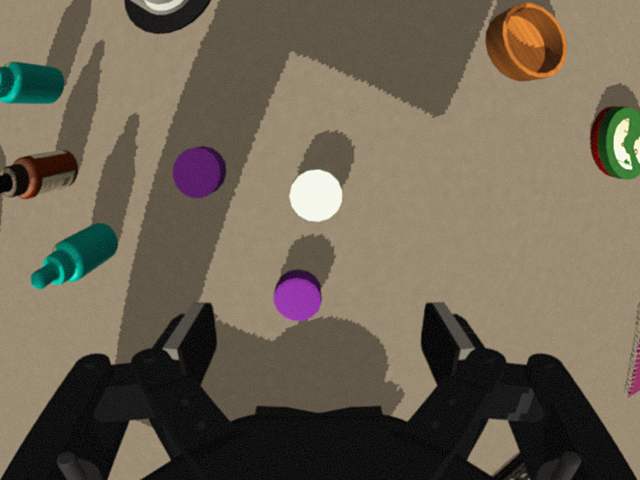

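The white capsule top is at (196,316), between the purple ones at (172,199) and (296,298).

>>> {"op": "move_arm", "data": {
  "motion": [
    [[75, 29, -2, 30, 0, 0, 0], [75, 0, 0, 40, 0, 0, 0], [75, 0, 0, 40, 0, 0, 0], [75, 0, 0, 21, 0, 0, 0], [75, 0, 0, 0, 0, 0, 0]]
  ]
}}

```text
time_s: 9.9
tcp_pos: [0.4693, -0.1174, 0.0229]
tool_rot: [1.0, 0.001, -0.003, -0.001]
contact_force: [-0.4, 1.2, -0.8]
finger_gap: 0.877
finger_force: 0.0
```

>>> {"op": "move_arm", "data": {
  "motion": [
    [[20, 0, 0, 0, 0, 0, 0], [20, 0, 0, 0, 0, 0, 0], [20, 0, 0, 0, 0, 0, 0], [20, 0, 0, 0, 0, 0, 0], [20, 0, 0, 0, 0, 0, 0]]
  ]
}}

```text
time_s: 10.4
tcp_pos: [0.474, -0.1199, 0.0293]
tool_rot: [1.0, -0.0, 0.003, 0.001]
contact_force: [-0.2, 1.2, 6.4]
finger_gap: 0.404
finger_force: 60.3
```

>>> {"op": "move_arm", "data": {
  "motion": [
    [[20, 0, 0, 0, 0, 0, 0], [20, 0, 0, -50, 0, 0, 0], [20, 0, 0, -50, 0, 0, 0], [20, 0, 0, -50, 0, 0, 0], [20, 0, 0, 0, 0, 0, 0]]
  ]
}}

```text
time_s: 10.9
tcp_pos: [0.4762, -0.1209, 0.186]
tool_rot: [1.0, -0.0, 0.008, 0.003]
contact_force: [0.8, -0.2, -0.4]
finger_gap: 0.402
finger_force: 60.0
```

```bash
python3 - <<'E'
from h import *
from top import white_top
s=read_state();p=imaging.snapshot("wrist");cv2.imwrite("pics/w6.png",p["pixels"][:,:,::-1]);print(s["tcp_pos"])
print(*white_top(p,s,wproj(p,s,s["tcp_pos"]),s["tcp_pos"][2]-.001,55))
E
```

```text
[ 0.4762 -0.1209  0.186 ]Traceback (most recent call last):
  File "<stdin>", line 4, in <module>
  File "top.py", line 9, in white_top
    n,_,st,ce=cv2.connectedComponentsWithStats(m);i=1+np.argmax(st[1:,4])
                                                      ~~~~~~~~~^^^^^^^^^^
    return _wrapfunc(a, 'argmax', axis=axis, out=out, **kwds)
    return bound(*args, **kwds)
ValueError: attempt to get argmax of an empty sequence
```

View pics/w6.png

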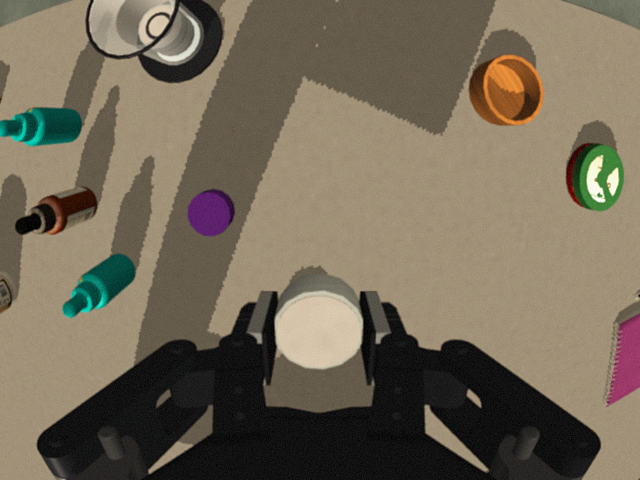

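>>> {"op": "move_arm", "data": {
  "motion": [
    [[20, 33, -24, 0, 0, 0, 0], [20, 33, -24, 0, 0, 0, 0], [20, 34, -24, 0, 0, 0, 0], [20, 33, -24, 0, 0, 0, 0], [20, 34, -23, 0, 0, 0, 0]]
  ]
}}

```text
time_s: 11.45
tcp_pos: [0.6389, 0.0011, 0.1746]
tool_rot: [1.0, -0.0, -0.001, -0.0]
contact_force: [-0.2, -0.7, 0.8]
finger_gap: 0.402
finger_force: 60.0
```

>>> {"op": "move_arm", "data": {
  "motion": [
    [[20, 0, 0, 0, 0, 0, 0], [20, 0, 0, 20, 0, 0, 0], [20, 0, 0, 20, 0, 0, 0], [20, 0, 0, 0, 0, 0, 0], [20, 0, 0, 0, 0, 0, 0]]
  ]
}}

```text
time_s: 11.95
tcp_pos: [0.6372, -0.0003, 0.1352]
tool_rot: [1.0, -0.0, -0.002, -0.0]
contact_force: [0.7, 0.7, 1.4]
finger_gap: 0.405
finger_force: 60.0
```

>>> {"op": "move_arm", "data": {
  "motion": [
    [[20, 3, 1, 10, 0, 0, 0], [20, 0, 0, 10, 0, 0, 0], [20, 0, 0, 0, 0, 0, 0], [20, 0, 0, 0, 0, 0, 0], [20, 0, 0, 0, 0, 0, 0]]
  ]
}}

```text
time_s: 12.45
tcp_pos: [0.6417, -0.001, 0.1167]
tool_rot: [1.0, -0.0, 0.0, 0.0]
contact_force: [0.2, 0.1, -0.4]
finger_gap: 0.406
finger_force: 60.0
```

>>> {"op": "move_arm", "data": {
  "motion": [
    [[50, 0, 0, 0, 0, 0, 0], [50, 0, 0, 0, 0, 0, 0], [70, 0, 0, 0, 0, 0, 0], [70, 0, 0, -25, 0, 0, 0], [70, 0, 0, -50, 0, 0, 0]]
  ]
}}

```text
time_s: 12.95
tcp_pos: [0.6381, -0.0007, 0.1858]
tool_rot: [1.0, -0.0, -0.006, -0.001]
contact_force: [1.1, -0.1, -0.6]
finger_gap: 0.821
finger_force: 0.0
```

```bash
python3 look.py w7 capsule_tube short_capsule square_holder
```

```text
t 12.95 tcp [ 0.6381 -0.0007  0.1858]
capsule_tube [213. 318.] [ 0.6413 -0.0005] 0.59
short_capsule [230. 322.] [ 0.6265 -0.0037] 0.69
short_capsule [359. 354.] [ 0.4906 -0.0363] 0.56
square_holder [247.  56.] [0.6113 0.2728] 0.69
```

View pics/w7.png

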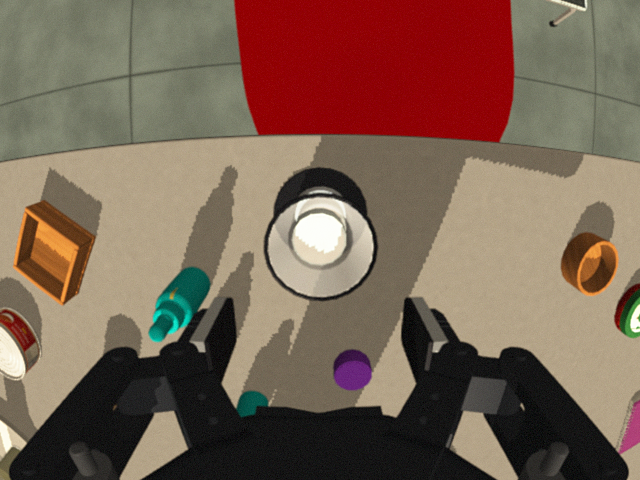

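The short capsule is down the tube, its plain white top at (232,319). Next is the dropper.

>>> {"op": "move_arm", "data": {
  "motion": [
    [[85, -36, -21, 0, 0, 0, 0], [85, -36, -21, 0, 0, 0, 0], [85, -36, -21, 0, 0, 0, 0], [85, -36, -21, 0, 0, 0, 0], [85, -34, -22, 0, 0, 0, 0]]
  ]
}}

```text
time_s: 13.65
tcp_pos: [0.4611, 0.085, 0.1896]
tool_rot: [1.0, 0.014, -0.002, -0.009]
contact_force: [-0.5, 0.4, 1.0]
finger_gap: 0.998
finger_force: 0.0
```

>>> {"op": "move_arm", "data": {
  "motion": [
    [[85, 0, 0, 0, 0, 0, 0], [85, 0, 0, 0, 0, 0, 0]]
  ]
}}

```text
time_s: 13.85
tcp_pos: [0.4629, 0.0842, 0.1903]
tool_rot: [1.0, 0.014, -0.001, -0.008]
contact_force: [0.2, -0.4, 0.4]
finger_gap: 0.996
finger_force: 0.0
```

```bash
python3 look.py w8 dropper square_holder jar round_holder
```

```text
t 13.85 tcp [0.4629 0.0842 0.1903]
dropper [ 84. 286.] [0.5771 0.1171] 0.98
dropper [174. 298.] [0.5001 0.1058] 0.72
dropper [254. 336.] [0.4303 0.0703] 0.66
square_holder [ 60. 121.] [0.6085 0.2696] 0.96
jar [275. 148.] [0.4011 0.2548] 0.63
```

View pics/w8.png

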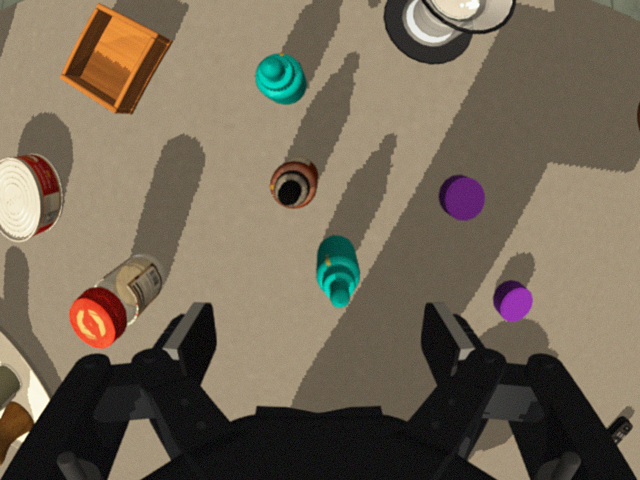

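Turquoise bottles are at (80,280) and (270,338), with the brown dropper between them, its bulb top at (191,292). The jar lid is at (319,98), the tin at (198,28), and the square holder's rim corners are at (5,97), (40,172), (113,121) and (75,62).

```bash
python3 - <<'E'
from h import *
np.set_printoptions(precision=4,suppress=True)
s=read_state();p=imaging.snapshot("wrist");print(s["tcp_pos"],s["tool_rot"])
print("bulb",wground(p,s,[191,292],.102),"lid",wground(p,s,[319,98],.106))
cs=[wground(p,s,r,.032) for r in([5,97],[40,172],[113,121],[75,62])];print("sq",np.mean(cs,0),cs)
print(s["joints"])
E
```

```text
[0.4647 0.0837 0.1913] [ 0.9999  0.0132 -0.0001 -0.0084]
bulb [0.5042 0.1013 0.102 ] lid [0.4099 0.2474 0.106 ]
sq [0.6092 0.2654 0.032 ] [array([0.6609, 0.2834, 0.032 ]), array([0.6158, 0.2061, 0.032 ]), array([0.5589, 0.2525, 0.032 ]), array([0.6011, 0.3194, 0.032 ])]
[ 0.0254 -0.0971 -0.1603  1.5076  0.0168  3.1406]
```

>>> {"op": "move_arm", "data": {
  "motion": [
    [[85, 0, 0, 0, -0.016, 0, 0.028], [85, 0, 0, 0, 0, 0, 0]]
  ]
}}

```text
time_s: 14.35
tcp_pos: [0.4642, 0.0734, 0.1914]
tool_rot: [1.0, 0.005, -0.0, -0.004]
contact_force: [0.4, 0.7, 0.4]
finger_gap: 0.996
finger_force: 0.0
```

Joint 6 is at its limit, so I turn the tool by half a turn (the same grasp).

>>> {"op": "move_arm", "data": {
  "motion": [
    [[85, 0, 0, 0, 0, 0, -0.147], [85, 0, 0, 0, 0, 0, -0.147], [85, 0, 0, 0, 0, 0, -0.147], [85, 0, 0, 0, 0, 0, -0.147], [85, 0, 0, 0, 0, 0, -0.147]]
  ]
}}

```text
time_s: 14.85
tcp_pos: [0.464, 0.0742, 0.1915]
tool_rot: [0.93, 0.367, 0.001, -0.004]
contact_force: [-0.5, 0.4, 0.5]
finger_gap: 0.992
finger_force: 0.0
```

>>> {"op": "move_arm", "data": {
  "motion": [
    [[85, 0, 0, 0, 0, 0, -0.147], [85, 0, 0, 0, 0, 0, -0.147], [85, 0, 0, 0, 0, 0, -0.147], [85, 0, 0, 0, 0, 0, -0.147], [85, 0, 0, 0, 0, 0, -0.147]]
  ]
}}

```text
time_s: 15.35
tcp_pos: [0.464, 0.0742, 0.1915]
tool_rot: [0.736, 0.677, 0.003, -0.003]
contact_force: [0.5, 0.2, 0.0]
finger_gap: 0.998
finger_force: 0.0
```

>>> {"op": "move_arm", "data": {
  "motion": [
    [[85, 0, 0, 0, 0, 0, -0.147], [85, 0, 0, 0, 0, 0, -0.147], [85, 0, 0, 0, 0, 0, -0.147], [85, 0, 0, 0, 0, 0, -0.147], [85, 0, 0, 0, 0, 0, -0.147]]
  ]
}}

```text
time_s: 15.85
tcp_pos: [0.464, 0.0742, 0.1915]
tool_rot: [0.444, 0.896, 0.004, -0.002]
contact_force: [-1.1, -0.3, -0.1]
finger_gap: 0.993
finger_force: 0.0
```

>>> {"op": "move_arm", "data": {
  "motion": [
    [[85, 0, 0, 0, 0, 0, -0.147], [85, 0, 0, 0, 0, 0, -0.147], [85, 0, 0, 0, 0, 0, -0.147], [85, 0, 0, 0, 0, 0, -0.147], [85, 0, 0, 0, 0, 0, -0.147]]
  ]
}}

```text
time_s: 16.35
tcp_pos: [0.464, 0.0742, 0.1915]
tool_rot: [0.092, 0.996, 0.004, -0.001]
contact_force: [-0.3, -0.1, 0.1]
finger_gap: 0.995
finger_force: 0.0
```

>>> {"op": "move_arm", "data": {
  "motion": [
    [[85, 0, 0, 0, 0, 0, -0.147], [85, 0, 0, 0, 0, 0, 0], [85, 0, 0, 0, 0, 0, 0]]
  ]
}}

```text
time_s: 16.65
tcp_pos: [0.4639, 0.0743, 0.1915]
tool_rot: [0.023, 1.0, 0.004, -0.0]
contact_force: [0.6, -0.0, 0.2]
finger_gap: 0.996
finger_force: 0.0
```

```bash
python3 look.py w9 dropper jar; python3 -c "
from h import *
s=read_state();print(s['joints'],s['tool_rot'],R.from_quat(s['tool_rot']).as_matrix())"
```

```text
t 16.65 tcp [0.4639 0.0743 0.1915]
dropper [325. 363.] [0.5734 0.1142] 0.67
dropper [384. 254.] [ 0.643  -0.0019] 0.63
dropper [251. 354.] [0.4971 0.1059] 0.58
jar [145. 510.] [0.4023 0.2557] 0.75
[ 0.0104142  -0.1020468  -0.16458283  1.5086128   0.00885173  0.05519046] [ 2.23868204e-02  9.99739572e-01  4.41768930e-03 -3.21302658e-04] [[-9.98997454e-01  4.47648194e-02 -4.44641928e-04]
 [ 4.47591417e-02  9.98958629e-01  8.84746350e-03]
 [ 8.40233997e-04  8.81869172e-03 -9.99960762e-01]]
```

>>> {"op": "move_arm", "data": {
  "motion": [
    [[85, 0, 0, 0, 0.009, 0, -0.045], [85, -19, 15, 0, 0, 0, 0], [85, -18, 15, 0, 0, 0, 0], [85, 0, 0, 0, 0, 0, 0], [85, 0, 0, 0, 0, 0, 0]]
  ]
}}

```text
time_s: 17.3
tcp_pos: [0.5005, 0.1046, 0.1912]
tool_rot: [-0.001, 1.0, -0.0, -0.001]
contact_force: [-0.5, -0.1, -0.3]
finger_gap: 0.993
finger_force: 0.0
```

```bash
python3 look.py w10 dropper
```

```text
t 17.3 tcp [0.5005 0.1046 0.1912]
dropper [212. 318.] [0.496  0.1037] 0.95
dropper [140. 278.] [0.434  0.0701] 0.72
dropper [294. 329.] [0.5741 0.1146] 0.7
```

View pics/w10.png

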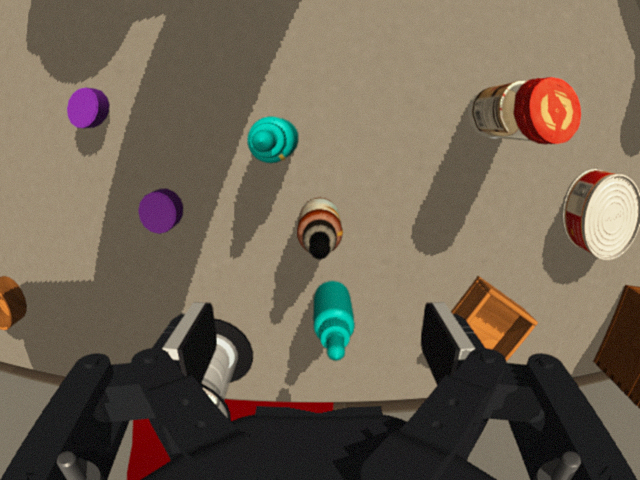

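The brown dropper's bulb is at (245,319), in line with the fingers.

```bash
python3 -c "
from h import *
s=read_state();p=imaging.snapshot('wrist');print(s['tcp_pos'],wground(p,s,[242,319],.1),wground(p,s,[126,555],.106))"
```

```text
[0.50021556 0.10417474 0.19136377] [0.4924338  0.10436587 0.1       ] [0.41316763 0.25479782 0.106     ]
```

>>> {"op": "move_arm", "data": {
  "motion": [
    [[85, 2, 0, 20, 0, 0, 0], [85, 0, 0, 35, 0, 0, 0], [85, 0, 0, 35, 0, 0, 0], [85, 0, 0, 30, 0, 0, 0], [85, 0, 0, 15, 0, 0, 0]]
  ]
}}

```text
time_s: 17.95
tcp_pos: [0.4958, 0.1038, 0.0532]
tool_rot: [-0.001, 1.0, -0.0, -0.003]
contact_force: [-0.5, -0.2, -0.2]
finger_gap: 0.993
finger_force: 0.0
```

>>> {"op": "move_arm", "data": {
  "motion": [
    [[85, 0, 0, 0, 0, 0, 0], [15, 0, 0, 0, 0, 0, 0], [15, 0, 0, 0, 0, 0, 0], [15, 0, 0, 0, 0, 0, 0], [15, 0, 0, 0, 0, 0, 0]]
  ]
}}

```text
time_s: 18.45
tcp_pos: [0.5, 0.1048, 0.0584]
tool_rot: [-0.001, 1.0, 0.0, 0.001]
contact_force: [0.0, 0.9, 1.7]
finger_gap: 0.355
finger_force: 59.3
```

>>> {"op": "move_arm", "data": {
  "motion": [
    [[15, 0, 0, 0, 0, 0, 0], [15, 0, 0, 0, 0, 0, 0], [15, 0, 0, 0, 0, 0, 0]]
  ]
}}

```text
time_s: 18.75
tcp_pos: [0.5, 0.1047, 0.0583]
tool_rot: [-0.001, 1.0, 0.0, 0.001]
contact_force: [-1.1, 0.7, 5.9]
finger_gap: 0.355
finger_force: 59.5
```

>>> {"op": "move_arm", "data": {
  "motion": [
    [[15, 0, 0, -30, 0, 0, 0], [15, 0, 0, -45, 0, 0, 0], [15, 0, 0, -45, 0, 0, 0], [15, 0, -20, 0, 0, 0, 0], [15, 0, -40, 0, 0, 0, 0]]
  ]
}}

```text
time_s: 19.25
tcp_pos: [0.5003, 0.0456, 0.1789]
tool_rot: [-0.003, 1.0, 0.0, 0.002]
contact_force: [0.1, -0.9, -1.2]
finger_gap: 0.353
finger_force: 59.8
```

>>> {"op": "move_arm", "data": {
  "motion": [
    [[15, 0, -40, 0, 0, 0, 0], [15, 0, -40, 0, 0, 0, 0], [15, 0, -40, 0, 0, 0, 0], [15, -20, -30, 0, 0, 0, 0], [15, -25, -30, 0, 0, 0, 0]]
  ]
}}

```text
time_s: 19.75
tcp_pos: [0.5437, -0.137, 0.1762]
tool_rot: [-0.0, 1.0, 0.0, -0.001]
contact_force: [0.1, 1.4, -0.5]
finger_gap: 0.352
finger_force: 59.8
```

>>> {"op": "move_arm", "data": {
  "motion": [
    [[15, -25, -25, 0, 0, 0, 0], [15, -25, -20, 0, 0, 0, 0], [15, 0, 0, 0, 0, 0, 0], [15, 0, 0, 0, 0, 0, 0]]
  ]
}}

```text
time_s: 20.15
tcp_pos: [0.5938, -0.1805, 0.1749]
tool_rot: [-0.001, 1.0, 0.001, -0.002]
contact_force: [-0.0, 0.5, -0.9]
finger_gap: 0.355
finger_force: 59.8
```

```bash
python3 look.py w11 round_holder dropper pot capsule_tube; python3 -c "
import cv2;cv2.imwrite('pics/s2.png',0*cv2.imread('pics/w11.png'))"
```

```text
t 20.15 tcp [ 0.5938 -0.1805  0.1749]
round_holder [224. 202.] [ 0.5936 -0.2788] 0.63
dropper [271. 321.] [ 0.6373 -0.1785] 0.87
dropper [207. 606.] [0.5733 0.1152] 0.85
dropper [ 61. 585.] [0.4317 0.0729] 0.58
pot [157.  81.] [ 0.53  -0.399] 0.65
capsule_tube [274. 509.] [0.6425 0.0008] 0.74
```

View pics/w11.png

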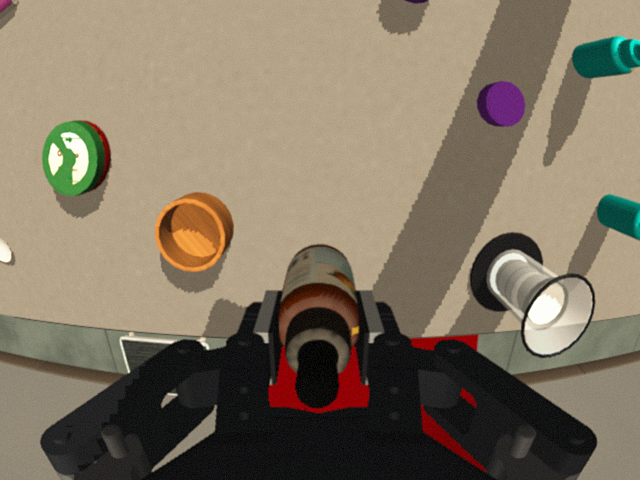

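The bottle is held upright, the round holder's rim circle is at about (234,194), and the pot and tube are clear.

```bash
python3 -c "
from h import *
s=read_state();p=imaging.snapshot('wrist');print(s['tcp_pos'],wground(p,s,[234,194],.032))
for z,o in((.032,.03),(0,.03)):
  q=np.array([wproj(p,s,[.596+o*np.cos(t),-.278+o*np.sin(t),z]) for t in np.linspace(0,6.28,50)]);print(z,q.min(0),q.max(0))
print('bottle base (TCP-.058)',wproj(p,s,s['tcp_pos']+[-.018,0,-.058]),wproj(p,s,s['tcp_pos']+[0,0,.043]))
p=imaging.snapshot('scene')
for z in (.032,0): 
  print(imaging.boxes_of(p,'round_holder')[:1])
for c in([.596,-.278],[.6,-.275]):
  print(c,proj(p,[*c,.016]))
"
```

```text
[ 0.59383676 -0.17947414  0.17702349] [ 0.5964021  -0.27669973  0.032     ]
0.032 [195.65378276 157.87380267] [269.40062362 229.14686302]
0 [188.98863576 172.25079096] [256.35205803 237.74200465]
bottle base (TCP-.058) [np.float64(241.8229442679723), np.float64(318.7591975278496)] [np.float64(406.54675502814587), np.float64(318.69471587463806)]
[{'at': [217.8, 372.7], 'conf': 0.8}]
[{'at': [217.8, 372.7], 'conf': 0.8}]
[0.596, -0.278] [np.float64(218.38172780613024), np.float64(371.11773528467177)]
[0.6, -0.275] [np.float64(218.30059884731236), np.float64(369.4143146579294)]
```

>>> {"op": "move_arm", "data": {
  "motion": [
    [[15, -1, -33, 0, 0, 0, 0], [15, -1, -33, 0, 0, 0, 0], [15, -1, -32, 0, 0, 0, 0], [15, 0, 0, 20, 0, 0, 0], [15, 0, 0, 20, 0, 0, 0]]
  ]
}}

```text
time_s: 21.1
tcp_pos: [0.5979, -0.28, 0.1371]
tool_rot: [-0.0, 1.0, -0.001, 0.001]
contact_force: [0.5, -0.3, -1.5]
finger_gap: 0.351
finger_force: 59.8
```

>>> {"op": "move_arm", "data": {
  "motion": [
    [[15, 0, 0, 20, 0, 0, 0], [15, 0, 0, 0, 0, 0, 0], [15, 0, 0, 0, 0, 0, 0], [15, 0, 0, 0, 0, 0, 0]]
  ]
}}

```text
time_s: 21.5
tcp_pos: [0.5982, -0.2786, 0.1182]
tool_rot: [-0.001, 1.0, -0.001, 0.001]
contact_force: [-0.8, -1.0, -0.3]
finger_gap: 0.354
finger_force: 59.8
```

Position is good, so I lower 50 mm in slow steps, then down to contact.

>>> {"op": "move_arm", "data": {
  "motion": [
    [[15, 1, 0, 15, 0, 0, 0], [15, 0, 0, 15, 0, 0, 0], [15, 0, 0, 12, 0, 0, 0], [15, 0, 0, 6, 0, 0, 0], [15, 0, 0, 0, 0, 0, 0]]
  ]
}}

```text
time_s: 22.0
tcp_pos: [0.595, -0.2775, 0.0658]
tool_rot: [-0.001, 1.0, 0.001, -0.002]
contact_force: [0.2, 0.4, -1.7]
finger_gap: 0.353
finger_force: 59.8
```

>>> {"op": "move_arm", "data": {
  "motion": [
    [[15, 0, 0, 2, 0, 0, 0], [15, 0, 0, 1, 0, 0, 0], [15, 0, 0, 1, 0, 0, 0], [15, 0, 0, 0, 0, 0, 0], [15, 0, 0, 0, 0, 0, 0]]
  ]
}}

```text
time_s: 22.5
tcp_pos: [0.5967, -0.2784, 0.0648]
tool_rot: [-0.001, 1.0, -0.0, -0.0]
contact_force: [0.4, -0.4, -0.3]
finger_gap: 0.35
finger_force: 59.8
```

>>> {"op": "move_arm", "data": {
  "motion": [
    [[15, 0, 0, 1, 0, 0, 0], [15, 0, 0, 1, 0, 0, 0], [15, 0, 0, 0, 0, 0, 0], [15, 0, 0, 0, 0, 0, 0]]
  ]
}}

```text
time_s: 22.9
tcp_pos: [0.5968, -0.2785, 0.0634]
tool_rot: [-0.001, 1.0, -0.0, 0.0]
contact_force: [-0.6, 1.8, 4.2]
finger_gap: 0.353
finger_force: 60.3
```

>>> {"op": "move_arm", "data": {
  "motion": [
    [[40, 0, 0, 0, 0, 0, 0], [50, 0, 0, 0, 0, 0, 0], [60, 0, 0, 0, 0, 0, 0], [60, 0, 0, -15, 0, 0, 0], [60, 0, 0, -30, 0, 0, 0]]
  ]
}}

```text
time_s: 23.4
tcp_pos: [0.5943, -0.2771, 0.1047]
tool_rot: [-0.001, 1.0, 0.002, -0.003]
contact_force: [1.1, -0.1, 0.1]
finger_gap: 0.701
finger_force: 0.0
```

>>> {"op": "move_arm", "data": {
  "motion": [
    [[60, 0, 0, -45, 0, 0, 0], [60, 0, 0, -45, 0, 0, 0], [60, 0, 0, -15, 0, 0, 0], [60, 0, 0, 0, 0, 0, 0]]
  ]
}}

```text
time_s: 23.8
tcp_pos: [0.5985, -0.2795, 0.2187]
tool_rot: [-0.001, 1.0, -0.003, 0.004]
contact_force: [-0.3, 0.4, 0.6]
finger_gap: 0.701
finger_force: 0.0
```

```bash
python3 look.py w12 dropper round_holder; python3 - <<'E'
from h import *
p=imaging.snapshot("scene")
for t in("dropper","round_holder","jar","tin","square_holder","pot"):
    for d in imaging.landmark_of(p,t)[:3]: print(t,np.round(d["at"]),np.round(ground(p,d["at"],.005 if 'h' in t else 0),3),round(d["conf"],2))
E
```

```text
t 23.8 tcp [ 0.5985 -0.2795  0.2187]
dropper [203. 321.] [ 0.5938 -0.2782] 0.91
dropper [ 80. 625.] [0.4338 0.0737] 0.89
round_holder [209. 318.] [ 0.5979 -0.2809] 0.98
dropper [292. 333.] [0.431 0.068 0.   ] 0.7
dropper [219. 372.] [ 0.612 -0.304  0.   ] 0.6
dropper [276. 272.] [0.587 0.119 0.   ] 0.59
round_holder [222. 374.] [ 0.587 -0.279  0.005] 0.74
tin [351. 198.] [0.487 0.397 0.   ] 0.88
tin [220. 372.] [ 0.606 -0.298  0.   ] 0.53
square_holder [298. 213.] [0.608 0.275 0.005] 0.6
pot [216. 417.] [ 0.523 -0.413  0.   ] 0.51
pot [251. 294.] [ 0.638 -0.004  0.   ] 0.43
```

>>> {"op": "move_arm", "data": {
  "motion": [
    [[85, 16, 40, 0, 0, 0, 0], [85, 16, 40, 0, 0, 0, 0], [85, 16, 40, 0, 0, 0, 0], [85, 16, 40, 0, 0, 0, 0], [85, 16, 40, 0, 0, 0, 0]]
  ]
}}

```text
time_s: 24.8
tcp_pos: [0.5152, -0.077, 0.2122]
tool_rot: [-0.001, 1.0, 0.0, -0.0]
contact_force: [1.2, 0.6, -0.1]
finger_gap: 0.994
finger_force: 0.0
```

>>> {"op": "move_arm", "data": {
  "motion": [
    [[85, 16, 40, 0, 0, 0, 0], [85, 16, 40, 0, 0, 0, 0], [85, 16, 40, 0, 0, 0, 0], [85, 16, 40, 0, 0, 0, 0], [85, 16, 40, 0, 0, 0, 0]]
  ]
}}

```text
time_s: 25.3
tcp_pos: [0.4348, 0.1228, 0.2125]
tool_rot: [-0.001, 1.0, -0.0, -0.0]
contact_force: [1.5, -0.8, 0.3]
finger_gap: 0.993
finger_force: 0.0
```

>>> {"op": "move_arm", "data": {
  "motion": [
    [[85, 0, 40, 0, 0, 0, 0], [85, 0, 20, 0, 0, 0, 0], [85, 0, 0, 0, 0, 0, 0], [85, 0, 0, 0, 0, 0, 0]]
  ]
}}

```text
time_s: 25.7
tcp_pos: [0.4354, 0.1814, 0.2123]
tool_rot: [-0.002, 1.0, -0.0, -0.0]
contact_force: [0.2, -1.0, -0.3]
finger_gap: 0.996
finger_force: 0.0
```

```bash
python3 look.py w13 jar square_holder tin; python3 - <<'E'
from h import *
s=read_state();p=imaging.snapshot("wrist");im=p["pixels"].astype(int)
c=np.array(wproj(p,s,[.412,.25,.106])).astype(int);print("pred",c,s["tcp_pos"])
r,g,b=im[...,0],im[...,1],im[...,2]
m=((r>150)&(g<110)&(b<90)).astype(np.uint8);w=np.zeros_like(m);w[max(c[0]-60,0):c[0]+60,max(c[1]-60,0):c[1]+60]=1
cs,_=cv2.findContours(m*w,0,2);k=max(cs,key=cv2.contourArea);e=cv2.fitEllipse(cv2.convexHull(k));print(e,wground(p,s,e[0][::-1],.104))
E
```

```text
t 25.7 tcp [0.4354 0.1814 0.2123]
jar [179. 402.] [0.4037 0.2577] 0.55
square_holder [368. 399.] [0.6079 0.2702] 0.77
tin [265. 516.] [0.4898 0.3922] 0.55
pred [211 425] [0.43579449 0.18036795 0.2124344 ]
((433.85400390625, 195.8526153564453), (61.953575134277344, 69.1392822265625), 4.014126777648926) [0.40180725 0.25552121 0.104     ]
```

>>> {"op": "move_arm", "data": {
  "motion": [
    [[85, 16, 37, 0, 0, 0, 0], [85, 15, 38, 0, 0, 0, 0], [85, 0, 0, 0, 0, 0, 0], [85, 0, 0, 0, 0, 0, 0]]
  ]
}}

```text
time_s: 26.35
tcp_pos: [0.4044, 0.2563, 0.2125]
tool_rot: [-0.001, 1.0, -0.0, -0.0]
contact_force: [0.0, -0.6, 0.5]
finger_gap: 0.997
finger_force: 0.0
```

```bash
python3 look.py w14 jar square_holder; python3 - <<'E'
from h import *
s=read_state();p=imaging.snapshot("wrist");im=p["pixels"].astype(int)
cv2.imwrite("pics/w14.png",p["pixels"][:,:,::-1])
for X in([.405,.256,.106],[.405,.256,.0]):
    print("pred",X,wproj(p,s,X),wproj(p,s,[X[0]-.0225,X[1],X[2]]),wproj(p,s,[X[0]+.0225,X[1],X[2]]))
print(s["tcp_pos"])
E
```

```text
t 26.35 tcp [0.4044 0.2563 0.2125]
jar [210. 318.] [0.4033 0.2554] 0.69
jar [292. 450.] [0.4872 0.3923] 0.49
square_holder [389. 327.] [0.6059 0.2662] 0.8
pred [0.405, 0.256, 0.106] [np.float64(246.59530700627627), np.float64(319.73447142389614)] [np.float64(212.73778994067803), np.float64(319.77830189369234)] [np.float64(278.59340367823086), np.float64(319.6858076716322)]
pred [0.405, 0.256, 0.0] [np.float64(211.6564999409572), np.float64(319.42025071782996)] [np.float64(187.60202686988413), np.float64(319.4412116657933)] [np.float64(235.04907365586556), np.float64(319.396989331042)]
[0.40496301 0.25531355 0.21244412]
```

View pics/w14.png

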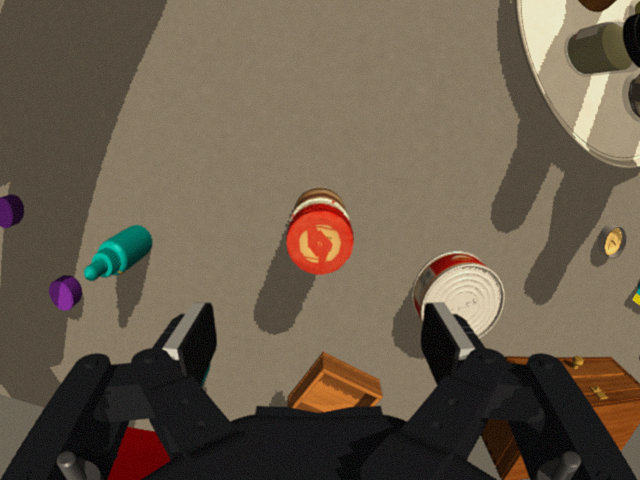

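The jar lid at (241,320) is centred between the fingers, and the tin at (300,460) is clear of them.

>>> {"op": "move_arm", "data": {
  "motion": [
    [[85, 0, 0, 30, 0, 0, 0], [85, 0, 0, 35, 0, 0, 0], [85, 0, 0, 30, 0, 0, 0], [85, 0, 0, 24, 0, 0, 0], [85, 0, 0, 0, 0, 0, 0]]
  ]
}}

```text
time_s: 27.05
tcp_pos: [0.4016, 0.254, 0.0893]
tool_rot: [-0.0, 1.0, -0.002, -0.004]
contact_force: [0.3, -0.1, -0.1]
finger_gap: 0.996
finger_force: 0.0
```

>>> {"op": "move_arm", "data": {
  "motion": [
    [[85, 0, 0, 0, 0, 0, 0], [25, 0, 0, 0, 0, 0, 0], [25, 0, 0, 0, 0, 0, 0], [25, 0, 0, 0, 0, 0, 0], [25, 0, 0, 0, 0, 0, 0]]
  ]
}}

```text
time_s: 27.55
tcp_pos: [0.4058, 0.2568, 0.0955]
tool_rot: [-0.001, 1.0, 0.001, 0.001]
contact_force: [0.2, -1.0, 5.9]
finger_gap: 0.5
finger_force: 61.0
```

>>> {"op": "move_arm", "data": {
  "motion": [
    [[25, 0, 0, 0, 0, 0, 0], [25, 0, 0, 0, 0, 0, 0], [25, 0, 0, 0, 0, 0, 0]]
  ]
}}

```text
time_s: 27.85
tcp_pos: [0.4058, 0.2568, 0.0954]
tool_rot: [-0.001, 1.0, 0.0, 0.001]
contact_force: [0.3, -0.8, 6.1]
finger_gap: 0.501
finger_force: 61.0
```

>>> {"op": "move_arm", "data": {
  "motion": [
    [[25, 0, 0, -20, 0, 0, 0], [25, 0, 0, -30, 0, 0, 0], [25, 0, 0, -30, 0, 0, 0], [25, -20, 2, 0, 0, 0, 0], [25, -34, 2, 0, 0, 0, 0]]
  ]
}}

```text
time_s: 28.35
tcp_pos: [0.4583, 0.2612, 0.1752]
tool_rot: [-0.002, 1.0, 0.001, 0.0]
contact_force: [-0.0, 0.2, -1.4]
finger_gap: 0.501
finger_force: 61.1
```

>>> {"op": "move_arm", "data": {
  "motion": [
    [[25, -34, 2, 0, 0, 0, 0], [25, -34, 2, 0, 0, 0, 0], [25, -34, 2, 0, 0, 0, 0], [25, -30, 2, 0, 0, 0, 0], [25, -16, 0, 0, 0, 0, 0]]
  ]
}}

```text
time_s: 28.85
tcp_pos: [0.6082, 0.2685, 0.1716]
tool_rot: [-0.001, 1.0, -0.0, -0.001]
contact_force: [0.0, 0.4, -1.8]
finger_gap: 0.506
finger_force: 61.1
```

>>> {"op": "move_arm", "data": {
  "motion": [
    [[25, 0, 0, 0, 0, 0, 0], [25, 0, 0, 0, 0, 0, 0]]
  ]
}}

```text
time_s: 29.05
tcp_pos: [0.6056, 0.2686, 0.1723]
tool_rot: [-0.001, 1.0, -0.0, -0.002]
contact_force: [-0.7, 0.8, -0.6]
finger_gap: 0.502
finger_force: 61.1
```

```bash
python3 look.py w15 jar square_holder; python3 - <<'E'
from h import *
for n in("scene","side"):
    p=imaging.snapshot(n)
    for t in("jar","square_holder"):
        for d in imaging.landmark_of(p,t)[:2]: print(n,t,np.round(d["at"]),np.round(ground(p,d["at"],.08 if t=="jar" else .005),3),round(d["conf"],2))
E
```

```text
t 29.05 tcp [0.6056 0.2686 0.1723]
jar [246. 316.] [0.6259 0.266 ] 0.55
square_holder [227. 318.] [0.608  0.2681] 0.88
scene jar [266. 210.] [0.617 0.267 0.08 ] 0.82
scene square_holder [300. 216.] [0.598 0.276 0.005] 0.76
side jar [181. 288.] [0.596 0.275 0.08 ] 0.61
side square_holder [206. 296.] [0.612 0.271 0.005] 0.71
```

>>> {"op": "move_arm", "data": {
  "motion": [
    [[25, -2, 0, 15, 0, 0, 0], [25, 0, 0, 20, 0, 0, 0], [25, 0, 0, 17, 0, 0, 0], [25, 0, 0, 10, 0, 0, 0], [25, 0, 0, 5, 0, 0, 0]]
  ]
}}

```text
time_s: 30.0
tcp_pos: [0.6073, 0.2683, 0.1038]
tool_rot: [-0.001, 1.0, -0.001, -0.002]
contact_force: [-1.5, -0.2, -0.8]
finger_gap: 0.502
finger_force: 61.1
```

>>> {"op": "move_arm", "data": {
  "motion": [
    [[25, 0, 0, 1, 0, 0, 0], [25, 0, 0, 1, 0, 0, 0], [25, 0, 0, 0, 0, 0, 0], [25, 0, 0, 0, 0, 0, 0]]
  ]
}}

```text
time_s: 30.4
tcp_pos: [0.609, 0.2689, 0.1055]
tool_rot: [-0.001, 1.0, 0.0, 0.001]
contact_force: [1.2, -0.0, -0.7]
finger_gap: 0.503
finger_force: 61.1
```

>>> {"op": "move_arm", "data": {
  "motion": [
    [[25, 0, 0, 2, 0, 0, 0], [25, 0, 0, 1, 0, 0, 0], [25, 0, 0, 1, 0, 0, 0], [25, 0, 0, 0, 0, 0, 0], [25, 0, 0, 0, 0, 0, 0]]
  ]
}}

```text
time_s: 30.9
tcp_pos: [0.6085, 0.2687, 0.1006]
tool_rot: [-0.001, 1.0, -0.0, -0.0]
contact_force: [0.0, -0.4, 0.5]
finger_gap: 0.503
finger_force: 61.2
```

>>> {"op": "move_arm", "data": {
  "motion": [
    [[25, 0, 0, 1, 0, 0, 0], [25, 0, 0, 0, 0, 0, 0], [25, 0, 0, 0, 0, 0, 0]]
  ]
}}

```text
time_s: 31.2
tcp_pos: [0.6088, 0.2687, 0.1006]
tool_rot: [-0.001, 1.0, 0.0, 0.0]
contact_force: [-2.2, -2.4, 5.9]
finger_gap: 0.505
finger_force: 61.5
```

The jar is in contact with the floor, so I release, retract and check.

>>> {"op": "move_arm", "data": {
  "motion": [
    [[50, 0, 0, 0, 0, 0, 0], [60, 0, 0, 0, 0, 0, 0], [70, 0, 0, 0, 0, 0, 0], [70, 0, 0, -20, 0, 0, 0], [70, 0, 0, -40, 0, 0, 0]]
  ]
}}

```text
time_s: 31.7
tcp_pos: [0.6054, 0.2678, 0.154]
tool_rot: [-0.001, 1.0, -0.002, -0.006]
contact_force: [0.7, 0.6, -0.2]
finger_gap: 0.82
finger_force: 0.0
```

>>> {"op": "move_arm", "data": {
  "motion": [
    [[70, 0, 0, -45, 0, 0, 0], [70, 0, 0, -20, 0, 0, 0], [70, 0, 0, 0, 0, 0, 0], [70, 0, 0, 0, 0, 0, 0], [70, 0, 0, 0, 0, 0, 0]]
  ]
}}

```text
time_s: 32.2
tcp_pos: [0.6076, 0.2685, 0.2217]
tool_rot: [-0.001, 1.0, -0.001, -0.002]
contact_force: [0.0, -0.1, -1.1]
finger_gap: 0.819
finger_force: 0.0
```

```bash
python3 look.py w16 jar square_holder tin; python3 - <<'E'
from h import *
s=read_state();p=imaging.snapshot("wrist");im=p["pixels"].astype(int)
for z in(.106,):
  q=np.array([wproj(p,s,[.608+.0225*np.cos(t),.269+.0225*np.sin(t),z]) for t in np.linspace(0,6.28,50)]);print("pred upright lid",q.min(0),q.max(0))
r,g,b=im[...,0],im[...,1],im[...,2];m=((r>150)&(g<110)&(b<90)).astype(np.uint8);m[350:]=0;m[:,:200]=0;m[:,440:]=0
cs,_=cv2.findContours(m,0,2);k=max(cs,key=cv2.contourArea);print("red x,y,w,h",cv2.boundingRect(k))
for n in("scene","side"):
    p=imaging.snapshot(n)
    for t in("jar","dropper","capsule_tube","short_capsule","pot","tin"):
        for d in imaging.landmark_of(p,t)[:3]: print(n,t,np.round(d["at"]),np.round(ground(p,d["at"]),3)[:2],round(d["conf"],2))
    cv2.imwrite(f"pics/{n}_end.png",p["pixels"][:,:,::-1])
print(s["contact_force"],s["finger_force"])
E
```

```text
t 32.2 tcp [0.6076 0.2685 0.2217]
jar [210. 319.] [0.6069 0.2686] 0.66
tin [ 88. 451.] [0.4863 0.394 ] 0.88
pred upright lid [210.46942856 286.38197743] [274.00289466 352.73298852]
red x,y,w,h (284, 204, 71, 70)
scene jar [293. 215.] [0.626 0.258] 0.71
scene jar [348. 199.] [0.492 0.391] 0.63
scene dropper [221. 370.] [ 0.607 -0.285] 0.75
scene dropper [279. 272.] [0.578 0.125] 0.67
scene dropper [293. 336.] [0.426 0.065] 0.62
scene capsule_tube [254. 293.] [0.631 0.006] 0.86
scene short_capsule [268. 392.] [ 0.397 -0.113] 0.61
scene short_capsule [264. 344.] [ 0.495 -0.045] 0.55
scene pot [217. 414.] [ 0.527 -0.401] 0.6
scene tin [350. 201.] [0.485 0.391] 0.93
scene tin [298. 214.] [0.614 0.271] 0.72
side jar [205. 295.] [0.617 0.287] 0.58
side dropper [249. 267.] [0.45  0.108] 0.86
side dropper [231. 309.] [0.576 0.131] 0.82
side dropper [314. 421.] [ 0.596 -0.275] 0.69
side capsule_tube [246. 360.] [0.642 0.003] 0.71
side capsule_tube [362. 436.] [ 0.531 -0.392] 0.28
side short_capsule [304. 287.] [ 0.39 -0.11] 0.76
side short_capsule [269. 311.] [ 0.493 -0.024] 0.67
side pot [363. 433.] [ 0.526 -0.391] 0.83
side tin [199. 238.] [0.499 0.408] 0.88
[-0.54590647  0.28203657  0.55005908] 0.0
```

```bash
python3 -c "
from plant import robot;print(robot.sign_off())"
```

```text
the job is handed in; nothing more can be done
None
```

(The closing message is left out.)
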